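Lid the terracotta pots

ROBOT

A 6-joint arm with a two-finger parallel gripper is mounted at the origin on a cart in front of the work surface, level with it; the furniture and walls round the work are solid. World frame = base frame: x ahead of the robot, y to its left, z up, the work surface at z = 0. Lengths are in m, angles in rad, forces in N, time in s.
With the tool pointing down it reaches from about 0.425 to 0.95 m from the base axis. Payload 3.5 kg.
Tool frame: the origin (TCP) lies at the very end of the fingers, on their centre line; the grasp point (between the pads) lies 19 mm behind it (ctrl.grip_point_offset is the distance from the TCP to the grasp point, in m); z points along the fingers, y is the line along which they close (so a half turn about z gives the same grasp; the last joint's range is limited). The gripper opens to 85 mm and grips with 20 to 120 N. Pads are 22 mm wide; open, the fingers measure 114 mm over their backs; the gripper's body (76 mm by 85 mm) begins 54 mm behind the grasp point. The pads swing forward as they close: fully open they stand 13 mm farther back than shut.
Start: joints at [0.982, 0.286, 1.577, -0, 1.279, -0.15], TCP at [0.287, 0.611, 0.231] pointing down, gripper open.
Joint ranges: [-2.77, 2.77], [-0.9, 2.22], [0.21, 2.48], [-1.53, 4.67], [0.24, 2.81], [-2.84, 2.84]. Speed limits (rad/s): [2.79, 2.79, 3.14, 3.14, 3.14, 3.14].

INTERFACE

Orientations are given as a unit quaternion [x, y, z, w].
In Python, from plant import ctrl gives the robot as it stands. The module is installed in compiled form; this text tells all that it offers.
- The arm moves only by the shell command python3 -m pendant 'ROWS' [OPENING] [FORCE]. ROWS is JSON, a list of rows, each an object of numbers: "dx", "dy", "dz": the shift along the tool's x, y, z in cm; "twist": the turn about the tool's z in degrees. A call has 1 to 10 rows; each row is the pose to reach, as a shift and turn from the pose commanded when the call began, along the tool's axes at that moment; what a row does not reach only later rows make up. A row lasts 1/8 s, in which the tool goes at most 62.5 mm and 10.7 degrees, less where a joint would pass 70% of its speed; a pose out of reach is approached as far as the arm can. A call with a gripper value outside its range is refused whole. OPENING is the opening in per cent of the stroke, from 0 (shut) to 100 (fully open), set as the call begins (- or left out, the last holds). The fingers move at their own pace and stop on an object; FORCE is the grip in N (left out, the last holds). Time passes only in rows, so rows that repeat a pose let the fingers close. It gives the time, the measured TCP pose, the force, the opening and the grip force at its end, in the units of the state.
- ctrl.get_state(): the state, without advancing time (a new reading comes with each control period).
- ctrl.read_camera(name): name is "scene" or "top" or "wrist"; returns a dict with "img" (384x512x3 uint8, red, green, blue), "depth" (384x512 float32, m along the optical axis (not along the pixel's ray), 0 where there is no reading), "camera_matrix" (3x3 intrinsics, pixels), "xyz" and "rotation" of the camera in the world; the wrist camera has in their place "tool_from_camera" (4x4, takes a point from camera to tool coordinates, whose origin is the TCP and whose axes are the flange's). Camera axes: x right, y up, looking along -z (the intrinsics and any distortion apply to the point x, -y, -z); pixel columns grow to the right and rows downward; lengths in m; the calibration is good to about 2 mm. A picture is of the moment at which its call begins: read the wrist's pose just before it.
- ctrl.sign_off(): hands the job in; it is judged then, once.
The state is a dict: "time": time; "qpos": joint angles; "dq": joint speeds; "joint_efforts": joint torques, N m; "eef_pos": TCP position; "tcp_rot": TCP orientation; "contact_force": force on the tool from outside, world axes, zero at the start; "wrist_torque": the same for the moment, N m; "opening": opening from 0.0 (shut) to 1.0 (fully open); "finger_force": force on a finger pad.
Only numpy, scipy, OpenCV 4.12 (cv2) and the standard library are available. Lean on these libraries where they do the work, as an engineer would, in place of code of your own. Each camera call takes 0.05 s, during which the arm holds its last target. There are 200 camera calls.

TASK

Four small terracotta pots stand open on the clay table and their lids lie mixed up among them: pick out the lids and put each on the pot whose mouth it fits in shape and size, centred, squared up with its pot and seated flat. One round lid, of middle size, belongs to none of these pots: leave it lying where it is, and leave the pots standing where they are.

Things in the scene. Friction and masses are not known exactly. Their poses are not given: they have to be found in the camera images.
- big_pot: Large round open pot, bare terracotta, 90 mm outside, mouth 78 mm in diameter, 42 mm high. Stands upright on the table, loose. Origin: centre of its underside, z up.
- small_pot: Small round open pot, bare terracotta, 54 mm outside, mouth 42 mm in diameter, 44 mm high. Stands upright on the table, loose. Origin: centre of its underside, z up.
- square_pot: Square open pot, bare terracotta, 66 x 66 mm outside, mouth 56 x 56 mm, sides along its x and y, 40 mm high. Stands upright on the table, loose. Origin: centre of its underside, z up.
- long_pot: Long rectangular open pot, bare terracotta, 90 mm (along x) x 46 mm (along y) outside, mouth 80 x 36 mm, 36 mm high. Stands upright on the table, loose. Origin: centre of its underside, z up.
- big_lid: Large round lid, 96 mm in diameter, bare terracotta, loose, lying flat. Under its 6.5 mm plate a tapered boss (68 mm in diameter, 6 mm high) drops into the mouth. Round knob at its centre, 20 mm in diameter, from 12 to 38 mm above the origin. Origin: centre of the boss's underside, z up. Seated, its origin is 36 mm above the pot's.
- small_lid: Small round lid, 60 mm in diameter, bare terracotta, loose, lying flat. Under its 6.5 mm plate a tapered boss (32 mm in diameter, 6 mm high) drops into the mouth. Round knob at its centre, 20 mm in diameter, from 12 to 38 mm above the origin. Origin: centre of the boss's underside, z up. Seated, its origin is 38 mm above the pot's.
- square_lid: Square lid, 74 x 74 mm, sides along its x and y, bare terracotta, loose, lying flat. Under its 6.5 mm plate a tapered boss (46 x 46 mm, 6 mm high) drops into the mouth. Bar handle at its centre, 36 mm long (along x), 14 mm thick (along y), from 12 to 38 mm above the origin. Origin: centre of the boss's underside, z up. Seated, its origin is 34 mm above the pot's. It fits in any of its four quarter turns.
- long_lid: Long rectangular lid, 98 mm (along x) x 54 mm (along y), bare terracotta, loose, lying flat. Under its 6.5 mm plate a tapered boss (70 x 26 mm, 6 mm high) drops into the mouth. Bar handle at its centre, 36 mm long (along x), 14 mm thick (along y), from 12 to 38 mm above the origin. Origin: centre of the boss's underside, z up. Seated, its origin is 30 mm above the pot's. It fits either way round.
- spare_lid: Middle-sized round lid, 76 mm in diameter, that belongs to none of these pots, bare terracotta, loose, lying flat. Under its 6.5 mm plate a tapered boss (48 mm in diameter, 6 mm high) drops into the mouth. Round knob at its centre, 20 mm in diameter, from 12 to 38 mm above the origin. Origin: centre of the boss's underside, z up. It stays where it lies.
Not all that is in view belongs to the job. Leave any red look-alike of the small_lid alone.

How it is judged:
By the outcome, as a careful person would: the job done as asked, in the order asked, and still so for the second after the job is handed in, with the robot touching nothing.
It also fails if it takes over 106 s, if anything falls off the work surface, if the arm or the gripper's body presses on something with over 40 N, if the wrist force passes 120 N, or if a joint passes its speed limit or range.

## Working session

There is one attempt and no reset: what is moved stays moved. The work goes in short steps, Python scripts to look and compute and a shell command to move; the robot and the scene stay as the last step left them, time stands still between calls to the robot, and variables do not carry over. Pictures are saved under pics/ and viewed, at most 14 in all, crops included, and the job is handed in when it is done.

```bash
mkdir -p pics
cat > h.py <<'E'
from plant import ctrl
import numpy as np, cv2
from scipy.spatial.transform import Rotation as R
def cam(name):
    s=ctrl.get_state(); c=ctrl.read_camera(name)
    K=np.array(c["camera_matrix"])
    if name=="wrist":
        T=np.eye(4);T[:3,:3]=R.from_quat(s["tcp_rot"]).as_matrix();T[:3,3]=s["eef_pos"]
        M=T@np.array(c["tool_from_camera"])
    else:
        M=np.eye(4);M[:3,:3]=np.array(c["rotation"]).reshape(3,3);M[:3,3]=c["xyz"]
    c["M"]=M;c["K"]=K
    v,u=np.mgrid[:384,:512]; d=c["depth"]
    P=np.stack([(u-K[0,2])/K[0,0]*d,-(v-K[1,2])/K[1,1]*d,-d],-1)
    c["P"]=P@M[:3,:3].T+M[:3,3]
    return c
def save(n,img,s=1.5):
    cv2.imwrite("pics/"+n,cv2.resize(img[...,::-1],None,fx=s,fy=s,interpolation=cv2.INTER_CUBIC))
E
python3 - <<'E'
from h import *
import pickle
s=ctrl.get_state();print(s)
for n in("scene","top"):
    c=cam(n);save(n+"0.png",c["img"]);print(n,c["M"].round(3).tolist(),c["K"].tolist(),[k for k in c])
    pickle.dump(c,open(n+".pkl","wb"))
E
```

```text
{'time': 0.0, 'qpos': array([ 9.81964045e-01,  2.87200462e-01,  1.57816591e+00,  3.97904267e-05,
        1.27858835e+00, -1.49970270e-01]), 'dq': array([ 0.00119166,  0.00088648, -0.00054496, -0.00195116,  0.00092194,
       -0.00124794]), 'joint_efforts': array([-1.23081241e-03, -4.05989778e+01, -2.92619133e+01, -2.06334080e-04,
        5.92337397e-03,  4.01050585e-06]), 'eef_pos': array([0.28639622, 0.61051417, 0.22992998]), 'tcp_rot': array([ 2.17679772e-01,  9.76019529e-01, -1.09448940e-03, -4.44181134e-04]), 'contact_force': array([-0.6423553 , -0.01117569, -0.64255743]), 'wrist_torque': array([-0.03246803, -0.00343987, -0.009787  ]), 'finger_force': 0.0, 'opening': 0.9989055225786977}Traceback (most recent call last):
  File "<stdin>", line 5, in <module>
  File "h.py", line 11, in cam
    M=np.eye(4);M[:3,:3]=np.array(c["rotation"]).reshape(3,3);M[:3,3]=c["xyz"]
                         ~~~~~~~~~~~~~~~~~~~~~~~~~~~~~~~^^^^^
ValueError: cannot reshape array of size 4 into shape (3,3)
```

```bash
sed -i 's/np.array(c\["rotation"\]).reshape(3,3)/R.from_quat(c["rotation"]).as_matrix()/' h.py
python3 - <<'E'
from h import *
import pickle
for n in("scene","top"):
    c=cam(n);save(n+"0.png",c["img"]);print(n,c["M"].round(3).tolist(),c["K"].round(1).tolist(),[k for k in c])
    pickle.dump(c,open(n+".pkl","wb"))
E
```

```text
scene [[0.625, 0.55, -0.554, -0.082], [-0.781, 0.437, -0.447, -0.443], [-0.004, 0.712, 0.703, 0.719], [0.0, 0.0, 0.0, 1.0]] [[391.5, 0.0, 255.0], [0.0, 391.5, 189.9], [0.0, 0.0, 1.0]] ['img', 'depth', 'camera_matrix', 'xyz', 'rotation', 'M', 'K', 'P']
top [[-0.002, 0.984, -0.181, 0.208], [-1.0, -0.005, -0.017, -0.013], [-0.017, 0.181, 0.983, 1.444], [0.0, 0.0, 0.0, 1.0]] [[495.3, 0.0, 254.4], [0.0, 495.3, 192.9], [0.0, 0.0, 1.0]] ['img', 'depth', 'camera_matrix', 'xyz', 'rotation', 'M', 'K', 'P']
```

View pics/top0.png

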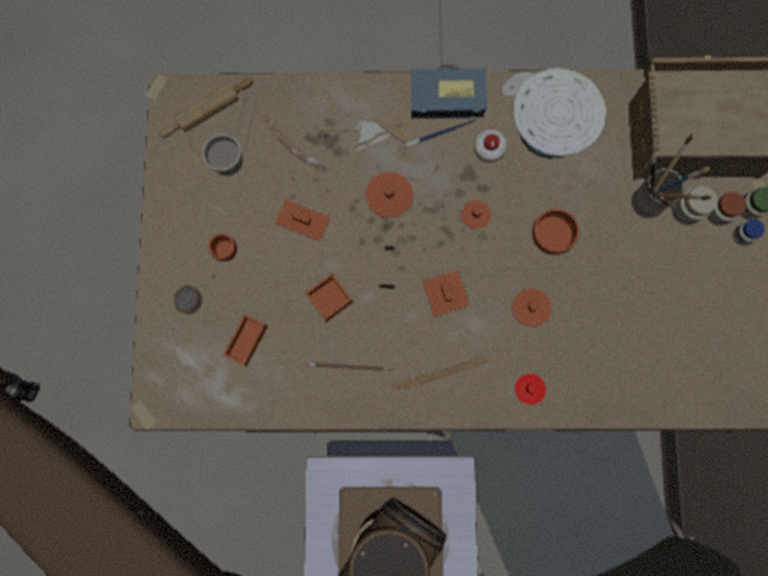

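View pics/scene0.png

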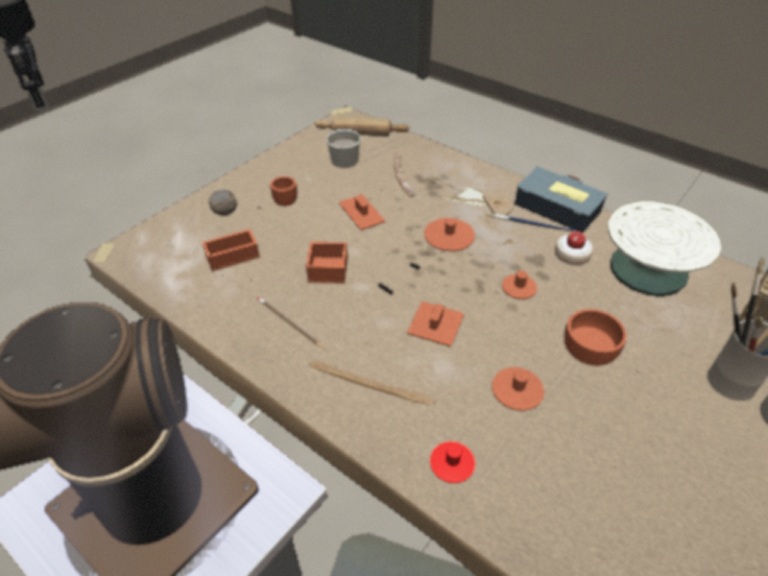

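Top view (shown px): round lids are big (389,194), small (476,214), spare mid-size (532,307) and red look-alike (530,389). Square lid (446,294) and long lid (302,219). Pots: big (556,231), small (222,247), square (329,297), long (246,340). I choose by size and colour, and measure sizes now.

```bash
cat >> h.py <<'E'
def ray(c,u,v,z):
    K,M=c["K"],c["M"]
    d=M[:3,:3]@np.array([(u-K[0,2])/K[0,0],-(v-K[1,2])/K[1,1],-1.])
    return M[:3,3]+d*(z-M[2,3])/d[2]
E
python3 - <<'E'
from h import *
import pickle
c=pickle.load(open("top.pkl","rb"))
hsv=cv2.cvtColor(c["img"],cv2.COLOR_RGB2HSV)
m=((hsv[...,0]<10)|(hsv[...,0]>174))&(hsv[...,1]>130)&(hsv[...,2]>50)
n,l,st,ce=cv2.connectedComponentsWithStats(m.astype(np.uint8))
names={'big_lid':(389,194),'small_lid':(476,214),'spare':(532,307),'red':(530,389),'sq_lid':(446,294),'long_lid':(302,219),'big_pot':(556,231),'small_pot':(222,247),'sq_pot':(329,297),'long_pot':(246,340)}
for k,(a,b) in names.items():
    i=np.argmin([np.hypot(*(ce[j]-(a/1.5,b/1.5))) if st[j,4]>40 else 1e9 for j in range(n)])
    z={'big_pot':.042,'small_pot':.044,'sq_pot':.04,'long_pot':.036}.get(k,.0125)
    v,u=np.nonzero(l==i); zs=c["P"][v,u,2]
    p=np.array([ray(c,x,y,z)[:2] for x,y in zip(u,v)]).astype(np.float32)
    r=cv2.minAreaRect(p*1000)
    print(k,ce[i].round(1),st[i,4],p.mean(0).round(4),"rect",np.round(r[0]),np.round(r[1]),round(r[2],1),"z50/95",np.percentile(zs,[50,95]).round(3),"r",round(float(np.hypot(*p.mean(0))),3))
E
```

```text
big_lid [258.9 129.5] 559 [ 0.6651 -0.0022] rect [664.  -2.] [89. 87.] 43.3 z50/95 [0.013 0.029] r 0.665
small_lid [317.1 142.7] 221 [ 0.6229 -0.1756] rect [ 624. -175.] [54. 53.] 89.6 z50/95 [0.014 0.039] r 0.647
spare [354.1 204.8] 388 [ 0.4347 -0.2789] rect [ 436. -279.] [70. 68.] 89.7 z50/95 [0.014 0.038] r 0.516
red [353.2 259. ] 347 [ 0.278  -0.2702] rect [ 278. -270.] [57. 57.] 89.8 z50/95 [0.014 0.04 ] r 0.388
sq_lid [296.9 195.2] 465 [ 0.4638 -0.1127] rect [ 464. -113.] [70. 70.] 16.7 z50/95 [0.015 0.039] r 0.477
long_lid [201.3 146.3] 396 [0.6141 0.1707] rect [614. 171.] [94. 50.] 67.0 z50/95 [0.014 0.039] r 0.637
big_pot [370.  154.5] 514 [ 0.5777 -0.325 ] rect [ 580. -325.] [82. 89.] 44.7 z50/95 [0.01  0.045] r 0.663
small_pot [148.3 164.5] 169 [0.551  0.3205] rect [552. 321.] [49. 49.] 14.1 z50/95 [0.02  0.048] r 0.637
sq_pot [219.  197.7] 346 [0.4528 0.1133] rect [452. 113.] [67. 61.] 37.0 z50/95 [0.008 0.041] r 0.467
long_pot [163.2 226.1] 329 [0.3716 0.2726] rect [371. 273.] [48. 82.] 63.8 z50/95 [0.008 0.038] r 0.461
```

Sizes match the names and all targets are within reach. Long lid first.

```bash
cat >> h.py <<'E'
def go(x,y,z,psi):
    """print tool-frame shift (cm) and twist (deg) to put the TCP at x,y,z with tool y at world angle psi (deg)"""
    s=ctrl.get_state(); T=R.from_quat(s["tcp_rot"]).as_matrix()
    d=T.T@(np.array([x,y,z])-s["eef_pos"])*100
    cur=np.degrees(np.arctan2(T[1,1],T[0,1]))
    tw=(cur-psi+180)%360-180
    print("t",round(s["time"],2),"pos",s["eef_pos"].round(4),"psi",cur.round(2),"-> d",d.round(2),"twist",round(tw,1),"q6",s["qpos"][5].round(2),"F",s["contact_force"].round(1))
E
python3 -c "
from h import *
go(.614,.171,.2,-23)"
```

```text
t 0.15 pos [0.2865 0.6106 0.2302] psi 64.86 -> d [-48.33 -25.88   3.06] twist 87.9 q6 -0.15 F [ 0.4 -0.9  0.1]
```

```bash
python3 -m pendant '[{"dx":-48.3,"dy":-25.9,"dz":3,"twist":88},{"dx":-48.3,"dy":-25.9,"dz":3,"twist":88},{"dx":-48.3,"dy":-25.9,"dz":3,"twist":88},{"dx":-48.3,"dy":-25.9,"dz":3,"twist":88},{"dx":-48.3,"dy":-25.9,"dz":3,"twist":88},{"dx":-48.3,"dy":-25.9,"dz":3,"twist":88},{"dx":-48.3,"dy":-25.9,"dz":3,"twist":88},{"dx":-48.3,"dy":-25.9,"dz":3,"twist":88},{"dx":-48.3,"dy":-25.9,"dz":3,"twist":88},{"dx":-48.3,"dy":-25.9,"dz":3,"twist":88}]' 60 40
python3 -c "
from h import *
go(.614,.171,.2,-23)
c=cam('wrist'); save('w1.png',c['img']); print(c['M'].round(3).tolist(),c['K'].round(1).tolist())
import pickle; pickle.dump(c,open('w1.pkl','wb'))"
```

```text
time: 1.4
eef_pos: [0.6153, 0.1682, 0.2004]
tcp_rot: [0.836, 0.549, -0.001, -0.0]
contact_force: [-0.1, 0.5, -0.4]
opening: 0.598
finger_force: 0.0
t 1.4 pos [0.6153 0.1682 0.2004] psi -23.42 -> d [ 0.2  -0.23  0.04] twist -0.4 q6 0.52 F [-0.1  0.5 -0.4]
[[0.918, 0.382, 0.11, 0.644], [-0.397, 0.883, 0.249, 0.231], [-0.002, -0.272, 0.962, 0.343], [0.0, 0.0, 0.0, 1.0]] [[330.0, 0.0, 256.0], [0.0, 330.0, 194.8], [0.0, 0.0, 1.0]]
```

View pics/w1.png

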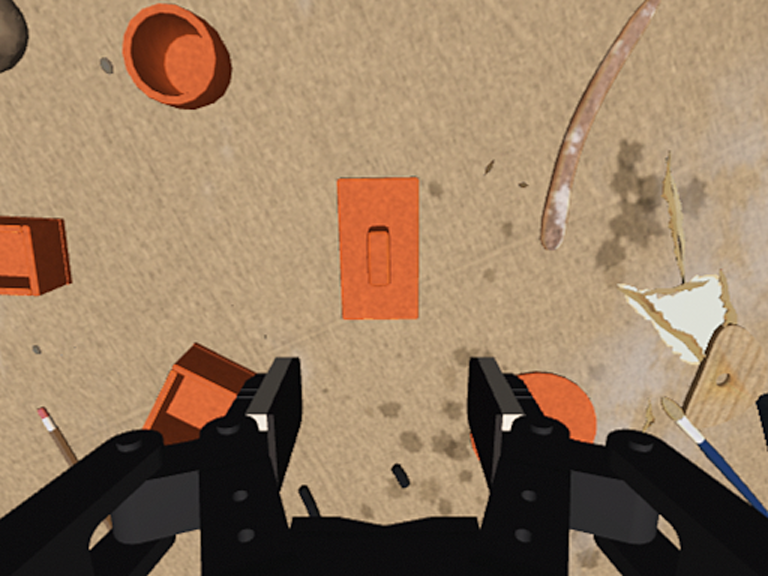

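Wrist view: long lid centred at shown px (378,248), handle at (378,256), nearly squared with the tool; small pot at (177,55). Measure from depth plus colour.

```bash
cat >> h.py <<'E'
def top(c,xy,z,rad=.075,tol=.004):
    """minAreaRect and enclosing circle (mm) of terracotta surface near height z around xy"""
    h=cv2.cvtColor(c["img"],cv2.COLOR_RGB2HSV); P=c["P"]
    m=((h[...,0]<13)|(h[...,0]>174))&(h[...,1]>150)&(c["depth"]>0)&(np.hypot(P[...,0]-xy[0],P[...,1]-xy[1])<rad)&(abs(P[...,2]-z)<tol)
    n,l,st,_=cv2.connectedComponentsWithStats(m.astype(np.uint8)); i=1+np.argmax(st[1:,4]); v,u=np.nonzero(l==i)
    p=np.array([ray(c,a,b,z)[:2] for a,b in zip(u,v)],np.float32)*1000
    r=cv2.minAreaRect(p); w,hh,a=*r[1],r[2]
    if w<hh: a+=90
    e,rr=cv2.minEnclosingCircle(p)
    print("rect",np.round(r[0],1),"size",np.round(sorted(r[1]),1),"long axis",round((a+90)%180-90,1),"| circle",np.round(e,1),"d",round(2*rr,1),"| n",len(p),"z med",np.median(P[v,u,2]).round(4),"px",u.min(),u.max(),v.min(),v.max())
E
python3 -c "
from h import *
import pickle; c=pickle.load(open('w1.pkl','rb'))
top(c,(.614,.171),.0125)
top(c,(.614,.171),.038,tol=.003)
top(c,(.551,.3205),.044)
"
```

```text
rect [614.1 174. ] size [52.5 97.1] long axis 67.5 | circle [614.2 174.1] d 108.5 | n 4329 z med 0.0122 px 225 278 118 212
rect [614.7 174.2] size [13.5 35.6] long axis 68.6 | circle [615.1 173.9] d 35.9 | n 507 z med 0.0375 px 245 260 153 190
rect [555.2 325.7] size [50.8 52.1] long axis -28.1 | circle [555.7 325.9] d 52.9 | n 1272 z med 0.0436 px 82 145 2 69
```

```bash
python3 -c "
from h import *
go(.6144,.174,.0175,-22.3)"
```

```text
t 1.45 pos [0.6143 0.17   0.2005] psi -23.3 -> d [ 0.38 -0.12 18.31] twist -1.0 q6 0.52 F [ 0.1  0.3 -1. ]
```

```bash
python3 -m pendant '[{"dx":0.4,"dy":-0.1,"dz":6,"twist":-1},{"dx":0.4,"dy":-0.1,"dz":12,"twist":-1},{"dx":0.4,"dy":-0.1,"dz":16,"twist":-1},{"dx":0.4,"dy":-0.1,"dz":18.2,"twist":-1},{"dx":0.4,"dy":-0.1,"dz":18.2,"twist":-1}]'
python3 -c "
from h import *
go(.6144,.174,.0175,-22.3)"
python3 -m pendant '[{},{},{},{},{},{}]' 0 40
```

```text
time: 2.08
eef_pos: [0.6131, 0.1762, 0.0179]
tcp_rot: [0.829, 0.559, -0.001, -0.001]
contact_force: [0.9, 0.4, 1.0]
opening: 0.596
finger_force: 0.0
t 2.08 pos [0.6131 0.1762 0.0179] psi -22.07 -> d [-0.16  0.2   0.04] twist 0.2 q6 0.51 F [0.9 0.4 1. ]$[0]: bad value
```

```bash
python3 -m pendant '[{"dz":0},{"dz":0},{"dz":0},{"dz":0},{"dz":0}]' 0 40
python3 -c "
from h import *
go(.6144,.174,.0175,-22.3)"
```

```text
t 2.08 pos [0.6131 0.1762 0.0179] psi -22.07 -> d [-0.16  0.2   0.04] twist 0.2 q6 0.51 F [0.9 0.4 1. ]$[0]: bad value
```

```bash
python3 -m pendant '[{"dx":0,"dy":0,"dz":0,"twist":0},{"dx":0,"dy":0,"dz":0,"twist":0},{"dx":0,"dy":0,"dz":0,"twist":0},{"dx":0,"dy":0,"dz":0,"twist":0}]' 0 40
python3 -c "
from h import *
go(.6144,.174,.0175,-22.3)"
```

```text
time: 2.58
eef_pos: [0.6162, 0.1758, 0.0219]
tcp_rot: [0.83, 0.558, 0.002, 0.001]
contact_force: [-0.9, 0.1, 5.8]
opening: 0.148
finger_force: 41.1
t 2.58 pos [0.6162 0.1758 0.0219] psi -22.15 -> d [-0.24 -0.1   0.43] twist 0.2 q6 0.51 F [-0.9  0.1  5.8]
```

```bash
python3 -c "
from h import *
go(.46,.229,.155,64)"
```

```text
t 2.58 pos [0.6162 0.1758 0.0219] psi -22.15 -> d [ -0.94 -16.43 -13.37] twist -86.1 q6 0.51 F [-0.9  0.1  5.8]
```

```bash
python3 -m pendant '[{"dx":0,"dy":0,"dz":-3,"twist":0},{"dx":-0.9,"dy":-6,"dz":-8,"twist":-10},{"dx":-0.9,"dy":-11,"dz":-13.4,"twist":-20},{"dx":-0.9,"dy":-16.4,"dz":-13.4,"twist":-30},{"dx":-0.9,"dy":-16.4,"dz":-13.4,"twist":-40},{"dx":-0.9,"dy":-16.4,"dz":-13.4,"twist":-50},{"dx":-0.9,"dy":-16.4,"dz":-13.4,"twist":-60},{"dx":-0.9,"dy":-16.4,"dz":-13.4,"twist":-70},{"dx":-0.9,"dy":-16.4,"dz":-13.4,"twist":-80},{"dx":-0.9,"dy":-16.4,"dz":-13.4,"twist":-86}]'
python3 -m pendant '[{"dx":0,"dy":0,"dz":0,"twist":0},{"dx":0,"dy":0,"dz":0,"twist":0}]'
python3 -c "
from h import *
go(.46,.229,.155,64)
c=cam('wrist'); save('w2.png',c['img'])
z=ctrl.get_state()['eef_pos'];
top(c,(.3716,.2726),.036)
top(c,z[:2],z[2]-.005,tol=.006)
top(c,z[:2],z[2]+.018,tol=.006,rad=.04)
print(z)
top(c,(.4528,.1133),.04)
import pickle; pickle.dump(c,open('w2.pkl','wb'))"
```

```text
time: 3.82
eef_pos: [0.459, 0.2287, 0.1532]
tcp_rot: [0.224, 0.975, -0.0, -0.0]
contact_force: [0.4, 0.0, -1.2]
opening: 0.15
finger_force: 40.1
time: 4.08
eef_pos: [0.4592, 0.2289, 0.1533]
tcp_rot: [0.227, 0.974, -0.0, -0.0]
contact_force: [0.3, -0.1, -0.2]
opening: 0.151
finger_force: 40.1
t 4.08 pos [0.4592 0.2289 0.1533] psi 63.77 -> d [-0.07  0.05 -0.17] twist -0.2 q6 -0.85 F [ 0.3 -0.1 -0.2]
rect [375.5 276.7] size [45.3 81.6] long axis -26.0 | circle [375.3 276.6] d 92.8 | n 1915 z med 0.0357 px 232 296 0 119
rect [443.7 236.3] size [51.4 57.6] long axis -26.2 | circle [443.7 235.8] d 76.0 | n 9154 z med 0.1437 px 199 312 153 269
rect [460.1 228.5] size [13.1 35. ] long axis -26.2 | circle [460.2 228.5] d 36.2 | n 2309 z med 0.169 px 240 272 234 309
[0.45921111 0.22884658 0.15327567]
rect [453.8 119.4] size [65.5 67.3] long axis -53.0 | circle [453.9 118.9] d 91.7 | n 1744 z med 0.0392 px 86 186 191 281
```

View pics/w2.png

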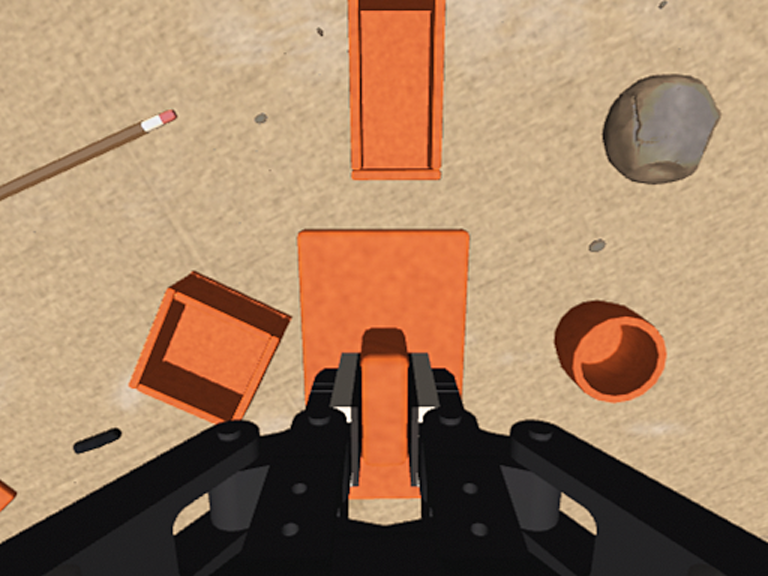

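```bash
python3 -c "
from h import *
import pickle; c=pickle.load(open('w2.pkl','rb'))
top(c,(.4592,.2289),.1437,tol=.006)
top(c,(.4592,.2289),.1695,tol=.005,rad=.04)
top(c,(.551,.3205),.044)
"
```

```text
rect [445.1 235.6] size [53.  59.4] long axis -26.2 | circle [445.1 235.1] d 78.3 | n 9331 z med 0.1437 px 199 312 153 269
rect [460.9 228.3] size [13.6 35.9] long axis -26.0 | circle [460.9 228.1] d 36.9 | n 2328 z med 0.169 px 240 272 233 309
rect [552.3 326.1] size [50.4 52.7] long axis 19.0 | circle [552.3 325.8] d 53.4 | n 1140 z med 0.0433 px 380 443 209 267
```

```bash
python3 -c "
from h import *
go(.3699,.2794,.053,64)"
```

```text
t 4.12 pos [0.4592 0.2288 0.1533] psi 63.79 -> d [10.25  0.59 10.03] twist -0.2 q6 -0.85 F [ 0.5 -0.3 -0.4]
```

```bash
python3 -m pendant '[{"dx":5.5,"dy":0.6,"dz":0,"twist":-0.2},{"dx":10.25,"dy":0.6,"dz":0,"twist":-0.2},{"dx":10.25,"dy":0.6,"dz":4,"twist":-0.2},{"dx":10.25,"dy":0.6,"dz":7,"twist":-0.2},{"dx":10.25,"dy":0.6,"dz":8.2,"twist":-0.2},{"dx":10.25,"dy":0.6,"dz":8.2,"twist":-0.2}]'
python3 -c "
from h import *
go(.3699,.2794,.053,64)"
```

```text
time: 4.88
eef_pos: [0.3697, 0.2793, 0.0709]
tcp_rot: [0.225, 0.974, -0.0, -0.001]
contact_force: [0.5, -0.8, -0.1]
opening: 0.15
finger_force: 40.1
t 4.88 pos [0.3697 0.2793 0.0709] psi 64.02 -> d [-0.01  0.02  1.79] twist 0.0 q6 -0.69 F [ 0.5 -0.8 -0.1]
```

```bash
python3 -m pendant '[{"dx":0,"dy":0,"dz":1,"twist":0},{"dx":0,"dy":0,"dz":1.5,"twist":0},{"dx":0,"dy":0,"dz":1.8,"twist":0},{"dx":0,"dy":0,"dz":1.8,"twist":0}]'
```

```text
time: 5.38
eef_pos: [0.3699, 0.2794, 0.0532]
tcp_rot: [0.224, 0.974, -0.0, -0.0]
contact_force: [0.2, 0.0, -1.1]
opening: 0.159
finger_force: 40.1
```

```bash
python3 -m pendant '[{"dx":0,"dy":0,"dz":0.15,"twist":0},{"dx":0,"dy":0,"dz":0.15,"twist":0}]'
python3 -m pendant '[{"dx":0,"dy":0,"dz":0,"twist":0},{"dx":0,"dy":0,"dz":0,"twist":0},{"dx":0,"dy":0,"dz":0,"twist":0},{"dx":0,"dy":0,"dz":-3,"twist":0},{"dx":0,"dy":0,"dz":-9,"twist":0},{"dx":0,"dy":0,"dz":-15,"twist":0},{"dx":0,"dy":0,"dz":-15,"twist":0},{"dx":0,"dy":0,"dz":-15,"twist":0}]' 55
python3 -c "
from h import *
c=cam('wrist');save('w3.png',c['img'])
top(c,(.372,.278),.0425)
top(c,(.372,.278),.036,tol=.003)
top(c,(.372,.278),.068,rad=.04,tol=.003)
go(.6229,-.1756,.2,-60)"
```

```text
time: 5.62
eef_pos: [0.3702, 0.2796, 0.0521]
tcp_rot: [0.224, 0.974, 0.0, 0.0]
contact_force: [0.5, 0.4, 0.2]
opening: 0.154
finger_force: 40.2
time: 6.62
eef_pos: [0.3695, 0.2793, 0.2013]
tcp_rot: [0.224, 0.974, -0.0, -0.0]
contact_force: [-0.8, -0.3, -0.7]
opening: 0.551
finger_force: 0.0
rect [372.7 278.3] size [53.  96.1] long axis -25.9 | circle [373.  278.3] d 108.6 | n 4996 z med 0.0421 px 227 285 129 229Traceback (most recent call last):
  File "<string>", line 5, in <module>
    top(c,(.372,.278),.036,tol=.003)
    ~~~^^^^^^^^^^^^^^^^^^^^^^^^^^^^^
  File "h.py", line 34, in top
    n,l,st,_=cv2.connectedComponentsWithStats(m.astype(np.uint8)); i=1+np.argmax(st[1:,4]); v,u=np.nonzero(l==i)
                                                                       ~~~~~~~~~^^^^^^^^^^
    return _wrapfunc(a, 'argmax', axis=axis, out=out, **kwds)
    return bound(*args, **kwds)
ValueError: attempt to get argmax of an empty sequence
```

View pics/w3.png

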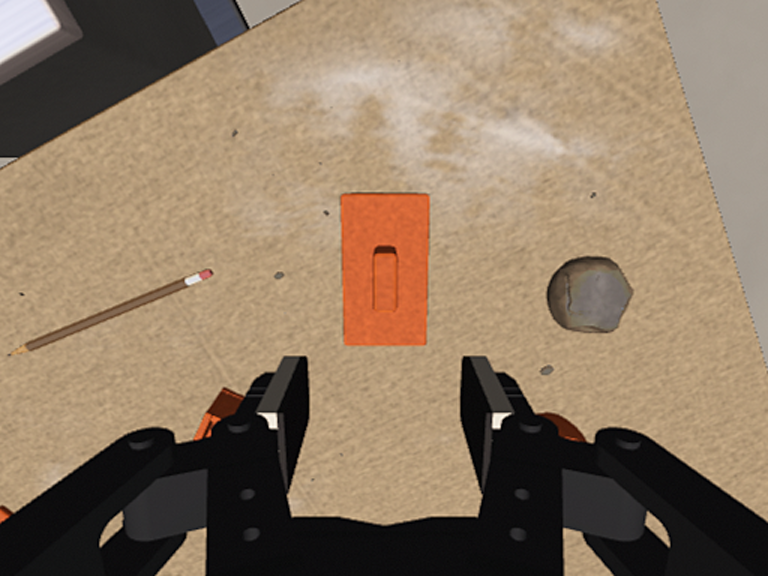

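Long lid sits level (top z 0.042), centred within 1 mm, square to 0.1°. Next the square lid.

```bash
python3 -c "
from h import *
go(.464,-.110,.2,-73)"
```

```text
t 6.67 pos [0.369  0.279  0.2002] psi 64.06 -> d [-25.56 -30.83   0.04] twist 137.1 q6 -0.69 F [ 0.1 -0.3 -0.6]
```

```bash
python3 -m pendant '[{"dx":-4,"dy":-3,"dz":0,"twist":10},{"dx":-8,"dy":-6,"dz":0,"twist":21},{"dx":-12,"dy":-10,"dz":0,"twist":32},{"dx":-15,"dy":-14,"dz":0,"twist":42},{"dx":-18,"dy":-18,"dz":0,"twist":53},{"dx":-21,"dy":-22,"dz":0,"twist":64},{"dx":-23.5,"dy":-26,"dz":0,"twist":74},{"dx":-25.6,"dy":-30.8,"dz":0,"twist":85},{"dx":-25.6,"dy":-30.8,"dz":0,"twist":96},{"dx":-25.6,"dy":-30.8,"dz":0,"twist":106}]'
python3 -m pendant '[{"dx":0,"dy":0,"dz":0,"twist":10},{"dx":0,"dy":0,"dz":0,"twist":21},{"dx":0,"dy":0,"dz":0,"twist":31},{"dx":0,"dy":0,"dz":0,"twist":31}]'
python3 -c "
from h import *
c=cam('wrist');save('w4.png',c['img'])
top(c,(.464,-.113),.0125)
top(c,(.464,-.113),.038,tol=.004,rad=.04)
go(.464,-.110,.2,-73)"
```

```text
time: 7.92
eef_pos: [0.4639, -0.1099, 0.1989]
tcp_rot: [0.915, 0.403, -0.002, -0.002]
contact_force: [-0.5, 0.8, 0.1]
opening: 0.548
finger_force: 0.0
time: 8.43
eef_pos: [0.4642, -0.109, 0.1994]
tcp_rot: [0.989, 0.149, -0.002, -0.001]
contact_force: [0.3, 0.0, 0.8]
opening: 0.548
finger_force: 0.0
rect [ 464.5 -110.7] size [72.6 72.9] long axis -72.8 | circle [ 464.5 -111. ] d 101.0 | n 4513 z med 0.0122 px 222 295 136 206
rect [ 465.  -110.9] size [12.4 34.8] long axis 17.2 | circle [ 464.9 -110.5] d 36.0 | n 510 z med 0.0375 px 252 265 159 195
t 8.47 pos [ 0.4645 -0.109   0.1998] psi -72.77 -> d [-0.07  0.08 -0.02] twist 0.2 q6 0.83 F [ 0.2 -0.9  0.1]
```

```bash
python3 -m pendant '[{"dx":0,"dy":0.2,"dz":6,"twist":0},{"dx":0,"dy":0.2,"dz":12,"twist":0},{"dx":0,"dy":0.2,"dz":16,"twist":0},{"dx":0,"dy":0.2,"dz":17.8,"twist":0},{"dx":0,"dy":0.2,"dz":17.8,"twist":0}]'
python3 -m pendant '[{"dx":0,"dy":0,"dz":0,"twist":0},{"dx":0,"dy":0,"dz":0,"twist":0},{"dx":0,"dy":0,"dz":0,"twist":0},{"dx":0,"dy":0,"dz":0,"twist":0}]' 0 40
python3 -c "
from h import *
go(.40,.047,.155,-53)"
```

```text
time: 9.1
eef_pos: [0.464, -0.1105, 0.0215]
tcp_rot: [0.989, 0.149, -0.002, -0.002]
contact_force: [-0.0, -0.5, 0.2]
opening: 0.548
finger_force: 0.0
time: 9.6
eef_pos: [0.4669, -0.1117, 0.0251]
tcp_rot: [0.989, 0.148, 0.001, 0.001]
contact_force: [-0.0, 0.4, 6.2]
opening: 0.151
finger_force: 42.9
t 9.6 pos [ 0.4669 -0.1117  0.0251] psi -72.93 -> d [ -1.71 -17.12 -13.02] twist -19.9 q6 0.83 F [-0.   0.4  6.2]
```

```bash
python3 -c "
from h import *
go(.508,.047,.155,37)"
```

```text
t 9.6 pos [ 0.4669 -0.1117  0.0251] psi -72.93 -> d [  8.61 -13.95 -13.  ] twist -109.9 q6 0.83 F [-0.   0.4  6.2]
```

```bash
python3 -m pendant '[{"dx":0,"dy":0,"dz":-3,"twist":0},{"dx":2,"dy":-3,"dz":-8,"twist":-10},{"dx":4,"dy":-7,"dz":-13,"twist":-20},{"dx":6,"dy":-10,"dz":-13,"twist":-30},{"dx":8.6,"dy":-14,"dz":-13,"twist":-41},{"dx":8.6,"dy":-14,"dz":-13,"twist":-51},{"dx":8.6,"dy":-14,"dz":-13,"twist":-61},{"dx":8.6,"dy":-14,"dz":-13,"twist":-72},{"dx":8.6,"dy":-14,"dz":-13,"twist":-82},{"dx":8.6,"dy":-14,"dz":-13,"twist":-92}]'
python3 -m pendant '[{"dx":0,"dy":0,"dz":0,"twist":-10},{"dx":0,"dy":0,"dz":0,"twist":-18},{"dx":0,"dy":0,"dz":0,"twist":-18},{"dx":0,"dy":0,"dz":0,"twist":-18}]'
python3 -c "
from h import *
go(.508,.047,.155,37)
c=cam('wrist'); save('w5.png',c['img'])
z=ctrl.get_state()['eef_pos']
P=c['P'];m=(np.hypot(P[...,0]-z[0],P[...,1]-z[1])<.06)&(abs(P[...,2]-z[2]+.01)<.012);zp=np.median(P[m][:,2]);print('plate z',zp)
top(c,(.4538,.1194),.04)
top(c,z[:2],zp,tol=.006)
top(c,z[:2],zp+.0255,tol=.005,rad=.04)
"
```

```text
time: 10.85
eef_pos: [0.5065, 0.0477, 0.1531]
tcp_rot: [0.578, 0.816, -0.0, -0.0]
contact_force: [-0.0, 0.4, -1.0]
opening: 0.151
finger_force: 42.0
time: 11.35
eef_pos: [0.5069, 0.0477, 0.1535]
tcp_rot: [0.447, 0.895, -0.0, -0.0]
contact_force: [-0.2, 0.0, -1.7]
opening: 0.152
finger_force: 42.0
t 11.35 pos [0.5069 0.0477 0.1535] psi 36.95 -> d [-0.12  0.05 -0.15] twist -0.1 q6 -0.75 F [-0.2  0.  -1.7]
plate z 0.14064491661493247
rect [454.5 117.6] size [64.7 65.1] long axis 37.0 | circle [454.5 117.3] d 90.7 | n 2395 z med 0.0397 px 210 301 26 120
rect [504.7  51.1] size [59.6 73.1] long axis 37.0 | circle [505.   50.4] d 93.1 | n 10481 z med 0.1406 px 181 330 176 286
rect [508.2  46.6] size [13.6 36.7] long axis -53.0 | circle [508.4  46.6] d 37.4 | n 2239 z med 0.1659 px 240 272 229 305
```

View pics/w5.png

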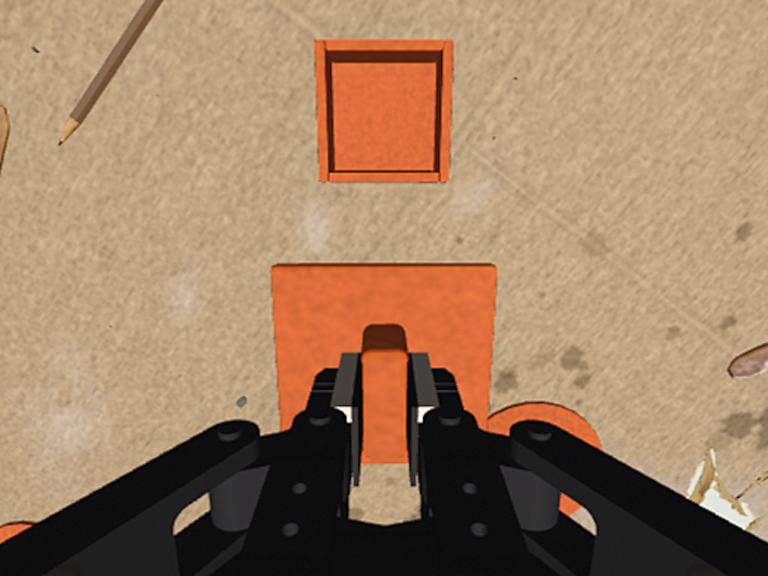

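Pot at shown px (385,111), lid at (384,345), both square to the view. Shift to place computed.

```bash
python3 -c "
from h import *
go(.4529,.1192,.0600,37)"
```

```text
t 11.4 pos [0.5069 0.0477 0.1536] psi 36.97 -> d [ 8.96 -0.01  9.36] twist -0.0 q6 -0.75 F [ 0.3 -0.  -1.9]
```

```bash
python3 -m pendant '[{"dx":5,"dy":0,"dz":0,"twist":0},{"dx":8.95,"dy":0,"dz":0,"twist":0},{"dx":8.95,"dy":0,"dz":4,"twist":0},{"dx":8.95,"dy":0,"dz":7,"twist":0},{"dx":8.95,"dy":0,"dz":8,"twist":0},{"dx":8.95,"dy":0,"dz":8,"twist":0}]'
python3 -m pendant '[{"dx":0,"dy":0,"dz":0.7,"twist":0},{"dx":0,"dy":0,"dz":1.3,"twist":0},{"dx":0,"dy":0,"dz":1.4,"twist":0},{"dx":0,"dy":0,"dz":1.4,"twist":0}]'
```

```text
time: 12.15
eef_pos: [0.4531, 0.119, 0.0736]
tcp_rot: [0.446, 0.895, -0.0, -0.0]
contact_force: [0.1, -0.2, -1.1]
opening: 0.15
finger_force: 41.9
time: 12.65
eef_pos: [0.4533, 0.1191, 0.0599]
tcp_rot: [0.446, 0.895, 0.0, 0.0]
contact_force: [-0.4, -0.4, -1.3]
opening: 0.152
finger_force: 42.0
```

```bash
python3 -m pendant '[{"dx":0,"dy":0,"dz":0.05,"twist":0},{"dx":0,"dy":0,"dz":0.05,"twist":0},{"dx":0,"dy":0,"dz":0.05,"twist":0},{"dx":0,"dy":0,"dz":-3,"twist":0},{"dx":0,"dy":0,"dz":-9,"twist":0},{"dx":0,"dy":0,"dz":-14,"twist":0},{"dx":0,"dy":0,"dz":-14,"twist":0},{"dx":0,"dy":0,"dz":-14,"twist":0}]' 55
python3 -c "
from h import *
c=cam('wrist')
top(c,(.4545,.1176),.0465)
top(c,(.4545,.1176),.072,rad=.04,tol=.003)
go(.665,-.002,.2,-20)"
```

```text
time: 13.65
eef_pos: [0.4527, 0.1191, 0.1992]
tcp_rot: [0.446, 0.895, -0.0, -0.0]
contact_force: [-0.9, -0.5, 0.4]
opening: 0.548
finger_force: 0.0
rect [455.1 117.3] size [72.9 73.6] long axis -53.0 | circle [455.1 117.1] d 100.8 | n 5422 z med 0.0461 px 216 297 142 220
rect [455.4 117.5] size [13.5 35. ] long axis -53.3 | circle [455.4 117.5] d 35.8 | n 633 z med 0.0714 px 249 265 169 209
t 13.7 pos [0.4522 0.1191 0.1982] psi 37.06 -> d [-22.49   9.69  -0.24] twist 57.1 q6 -0.61 F [-1.  -0.4 -1.5]
```

Square lid seated (centre within 1 mm, z 0.046, aligned). Next the big lid.

```bash
python3 -m pendant '[{"dx":-4,"dy":2,"dz":0,"twist":10},{"dx":-8,"dy":4,"dz":0,"twist":20},{"dx":-13,"dy":6,"dz":0,"twist":30},{"dx":-18,"dy":8,"dz":0,"twist":40},{"dx":-22.5,"dy":9.7,"dz":0,"twist":50},{"dx":-22.5,"dy":9.7,"dz":0,"twist":60},{"dx":-22.5,"dy":9.7,"dz":0,"twist":70},{"dx":-22.5,"dy":9.7,"dz":0,"twist":80},{"dx":-22.5,"dy":9.7,"dz":0,"twist":90},{"dx":-22.5,"dy":9.7,"dz":0,"twist":97}]'
python3 -m pendant '[{"dx":0,"dy":0,"dz":0,"twist":0},{"dx":0,"dy":0,"dz":0,"twist":0}]'
python3 -c "
from h import *
c=cam('wrist')
top(c,(.665,-.002),.0125)
top(c,(.665,-.002),.038,tol=.004,rad=.04)
top(c,(.623,-.176),.0125,rad=.05)
go(.665,-.002,.026,-60)"
```

```text
time: 14.95
eef_pos: [0.6649, -0.0019, 0.1964]
tcp_rot: [0.966, 0.257, -0.002, -0.001]
contact_force: [-0.3, 0.2, -0.9]
opening: 0.546
finger_force: 0.0
time: 15.2
eef_pos: [0.6656, -0.0019, 0.1982]
tcp_rot: [0.966, 0.26, -0.001, -0.001]
contact_force: [0.0, -0.4, -0.4]
opening: 0.547
finger_force: 0.0
rect [ 6.668e+02 -1.000e-01] size [93.2 93.2] long axis 74.1 | circle [6.668e+02 2.000e-01] d 94.3 | n 6220 z med 0.0115 px 209 301 123 214
rect [6.675e+02 2.000e-01] size [18.8 19.2] long axis 30.2 | circle [667.2   0. ] d 20.0 | n 337 z med 0.0377 px 245 265 165 185
rect [ 637.7 -172.1] size [33.4 57.7] long axis 88.6 | circle [ 627.6 -172.1] d 58.4 | n 929 z med 0.0114 px 351 396 254 293
t 15.25 pos [ 0.6658 -0.002   0.1987] psi -59.86 -> d [-0.04 -0.02 17.27] twist 0.1 q6 0.89 F [0.2 0.  0.9]
```

```bash
python3 -m pendant '[{"dx":0.2,"dy":-0.1,"dz":6,"twist":0},{"dx":0.2,"dy":-0.1,"dz":12,"twist":0},{"dx":0.2,"dy":-0.1,"dz":16,"twist":0},{"dx":0.2,"dy":-0.1,"dz":17.5,"twist":0},{"dx":0.2,"dy":-0.1,"dz":17.5,"twist":0}]'
python3 -m pendant '[{"dx":0,"dy":0,"dz":0,"twist":0},{"dx":0,"dy":0,"dz":0,"twist":0},{"dx":0,"dy":0,"dz":0,"twist":0},{"dx":0,"dy":0,"dz":0,"twist":0}]' 0 60
python3 -c "
from h import *
go(.482,-.38,.155,-60)"
```

```text
time: 15.88
eef_pos: [0.6672, -0.0001, 0.0243]
tcp_rot: [0.966, 0.26, -0.001, -0.0]
contact_force: [0.2, 0.1, -0.3]
opening: 0.547
finger_force: 0.0
time: 16.38
eef_pos: [0.6694, -0.0003, 0.028]
tcp_rot: [0.966, 0.259, 0.002, 0.001]
contact_force: [0.7, 0.3, 6.5]
opening: 0.198
finger_force: 58.6
t 16.38 pos [ 6.694e-01 -3.000e-04  2.800e-02] psi -59.93 -> d [-35.2   23.51 -12.77] twist 0.1 q6 0.89 F [0.7 0.3 6.5]
```

```bash
python3 -m pendant '[{"dx":0,"dy":0,"dz":-3,"twist":0},{"dx":0,"dy":0,"dz":-8,"twist":0},{"dx":-4,"dy":2.7,"dz":-12.8,"twist":0},{"dx":-9,"dy":6,"dz":-12.8,"twist":0},{"dx":-14,"dy":9.4,"dz":-12.8,"twist":0},{"dx":-19,"dy":12.7,"dz":-12.8,"twist":0},{"dx":-24,"dy":16,"dz":-12.8,"twist":0},{"dx":-29,"dy":19.4,"dz":-12.8,"twist":0},{"dx":-33,"dy":22,"dz":-12.8,"twist":0},{"dx":-35.2,"dy":23.5,"dz":-12.8,"twist":0}]'
python3 -m pendant '[{"dx":0,"dy":0,"dz":0,"twist":0},{"dx":0,"dy":0,"dz":0,"twist":0},{"dx":0,"dy":0,"dz":0,"twist":0}]'
cat >> h.py <<'E'
def circ(c,xy,z,rad,tol,d):
    """fit circle of known diameter d to the far (camera-forward) outline of the terracotta surface at height z"""
    from scipy.optimize import least_squares
    h=cv2.cvtColor(c["img"],cv2.COLOR_RGB2HSV); P=c["P"]
    m=((h[...,0]<13)|(h[...,0]>174))&(h[...,1]>150)&(np.hypot(P[...,0]-xy[0],P[...,1]-xy[1])<rad)&(abs(P[...,2]-z)<tol)
    pts=[]
    for u in range(512):
        v=np.nonzero(m[:,u])[0]
        if len(v)>1: pts.append(ray(c,u,v[0]-.5,z)[:2])
    pts=np.array(pts)
    f=least_squares(lambda q:np.hypot(*(pts-q).T)-d/2,np.array(xy),loss="soft_l1",f_scale=.001)
    print("circ",(f.x*1000).round(1),"resid mm",(np.median(abs(np.hypot(*(pts-f.x).T)-d/2))*1000).round(2),"n",len(pts))
def held(c,d):
    z=ctrl.get_state()['eef_pos']; P=c['P']
    m=(np.hypot(P[...,0]-z[0],P[...,1]-z[1])<d/2)&(abs(P[...,2]-z[2]+.01)<.012)
    zp=np.median(P[m][:,2]); print('tcp',z.round(4),'plate z',zp.round(4))
    circ(c,z[:2],zp,.075,.006,d)
    top(c,z[:2],zp+.0255,tol=.005,rad=.03)
E
python3 -c "
from h import *
c=cam('wrist'); save('w6.png',c['img'])
import pickle; pickle.dump(c,open('w6.pkl','wb'))
top(c,(.578,-.325),.042)
held(c,.096)
go(.482,-.38,.155,-60)"
```

```text
time: 17.62
eef_pos: [0.4789, -0.3821, 0.1531]
tcp_rot: [0.966, 0.258, 0.0, 0.0]
contact_force: [0.4, 0.3, -1.3]
opening: 0.193
finger_force: 58.9
time: 18.0
eef_pos: [0.481, -0.3787, 0.1528]
tcp_rot: [0.966, 0.26, 0.0, -0.0]
contact_force: [0.4, 0.5, -1.7]
opening: 0.2
finger_force: 58.9
rect [ 572.5 -330.6] size [65.7 86.2] long axis -59.9 | circle [ 581.3 -325.4] d 86.9 | n 1820 z med 0.0415 px 200 323 0 100
tcp [ 0.481  -0.3787  0.1528] plate z 0.1362
circ [ 478.9 -380.5] resid mm 0.21 n 180
rect [ 481.1 -379.3] size [16.9 23.8] long axis 31.1 | circle [ 480.9 -377.8] d 25.8 | n 1436 z med 0.1624 px 237 275 239 287
t 18.05 pos [ 0.481  -0.3787  0.1528] psi -59.85 -> d [ 0.02  0.16 -0.22] twist 0.2 q6 0.21 F [ 0.2  0.9 -1. ]
```

View pics/w6.png

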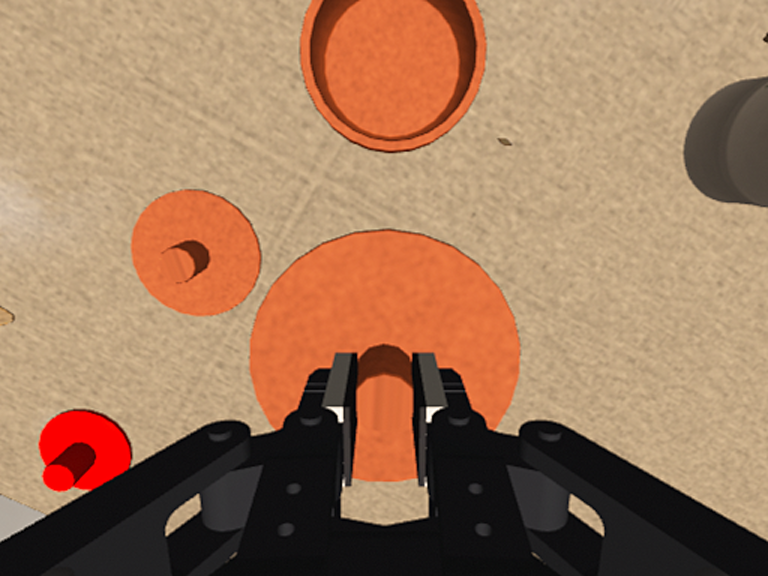

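```bash
python3 -c "
from h import *
from scipy.optimize import least_squares
import pickle; c=pickle.load(open('w6.pkl','rb'))
h=cv2.cvtColor(c['img'],cv2.COLOR_RGB2HSV);P=c['P']
o=((h[...,0]<13)|(h[...,0]>174))&(h[...,1]>150)
m=o&(np.hypot(P[...,0]-.581,P[...,1]+.325)<.06)&(abs(P[...,2]-.042)<.004)
pts=[]
for u in range(512):
    v=np.nonzero(m[:,u])[0]
    if len(v)>1: pts.append(ray(c,u,v[-1]+.5,.042)[:2])
pts=np.array(pts)
f=least_squares(lambda q:np.hypot(*(pts-q).T)-.045,np.array([.58,-.325]),loss='soft_l1',f_scale=.001);print(f.x,np.median(abs(np.hypot(*(pts-f.x).T)-.045)),len(pts))
m=o&(np.hypot(P[...,0]-.481,P[...,1]+.379)<.06)&(abs(P[...,2]-.1365)<.004)
q=P[m];A=np.c_[q[:,:2]-[.48,-.38],np.ones(len(q))];print('plane',np.linalg.lstsq(A,q[:,2],rcond=None)[0].round(4))
"
```

```text
[ 0.58324465 -0.32448354] 0.00035698133157342077 124
plane [-0.0065 -0.0019  0.1362]
```

```bash
python3 -c "
from h import *
go(.5845,-.3235,.0655,-60)"
```

```text
t 18.05 pos [ 0.481  -0.3787  0.1528] psi -59.85 -> d [11.72  0.43  8.73] twist 0.2 q6 0.21 F [ 0.2  0.9 -1. ]
```

```bash
python3 -m pendant '[{"dx":4,"dy":0.1,"dz":0,"twist":0},{"dx":9,"dy":0.4,"dz":0,"twist":0},{"dx":11.7,"dy":0.4,"dz":0,"twist":0},{"dx":11.7,"dy":0.4,"dz":4,"twist":0},{"dx":11.7,"dy":0.4,"dz":6.5,"twist":0},{"dx":11.7,"dy":0.4,"dz":7.3,"twist":0},{"dx":11.7,"dy":0.4,"dz":7.3,"twist":0}]'
python3 -c "
from h import *
go(.5845,-.3235,.0655,-60)"
```

```text
time: 18.92
eef_pos: [0.5839, -0.3242, 0.0797]
tcp_rot: [0.966, 0.26, -0.0, -0.0]
contact_force: [0.2, 0.4, -0.7]
opening: 0.192
finger_force: 58.9
t 18.93 pos [ 0.5839 -0.3242  0.0797] psi -59.9 -> d [ 0.08 -0.03  1.42] twist 0.1 q6 0.39 F [ 0.2  0.4 -0.7]
```

```bash
python3 -m pendant '[{"dx":0.05,"dy":0,"dz":0.7,"twist":0},{"dx":0.05,"dy":0,"dz":1.3,"twist":0},{"dx":0.05,"dy":0,"dz":1.45,"twist":0},{"dx":0.05,"dy":0,"dz":1.45,"twist":0}]'
python3 -m pendant '[{"dx":0,"dy":0,"dz":0.05,"twist":0},{"dx":0,"dy":0,"dz":0.05,"twist":0},{"dx":0,"dy":0,"dz":0.05,"twist":0},{"dx":0,"dy":0,"dz":-3,"twist":0},{"dx":0,"dy":0,"dz":-9,"twist":0},{"dx":0,"dy":0,"dz":-13.5,"twist":0},{"dx":0,"dy":0,"dz":-13.5,"twist":0},{"dx":0,"dy":0,"dz":-13.5,"twist":0}]' 55
python3 -c "
from h import *
c=cam('wrist'); save('w7.png',c['img'])
top(c,(.583,-.3245),.0485)
top(c,(.583,-.3245),.074,rad=.04,tol=.003)
go(.6275,-.172,.2,-60)"
```

```text
time: 19.42
eef_pos: [0.5841, -0.3245, 0.0653]
tcp_rot: [0.966, 0.259, -0.0, -0.0]
contact_force: [0.4, -0.2, -1.3]
opening: 0.196
finger_force: 58.9
time: 20.42
eef_pos: [0.5838, -0.3242, 0.1997]
tcp_rot: [0.966, 0.259, -0.0, -0.0]
contact_force: [-1.1, -0.0, -0.1]
opening: 0.547
finger_force: 0.0
rect [ 582.9 -326. ] size [93.2 93.2] long axis 74.2 | circle [ 582.7 -325.8] d 94.4 | n 7532 z med 0.0475 px 206 308 130 230
rect [ 583.  -326.1] size [18.8 19.3] long axis -13.5 | circle [ 583.1 -326.2] d 19.6 | n 408 z med 0.0736 px 246 269 178 200
t 20.48 pos [ 0.5834 -0.3238  0.1985] psi -59.94 -> d [ 11.42 -10.93  -0.14] twist 0.1 q6 0.39 F [ 0.4  0.  -1.1]
```

View pics/w7.png

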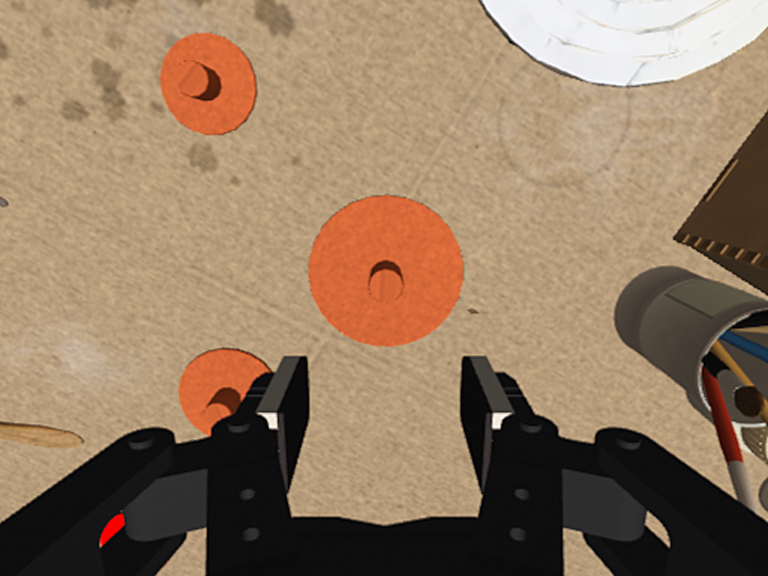

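Big lid seated level at (385,270), centred within ~1.5 mm. Next the small lid (208,83).

```bash
python3 -m pendant '[{"dx":3,"dy":-3,"dz":0,"twist":-10},{"dx":6.5,"dy":-6,"dz":0,"twist":-20},{"dx":10,"dy":-9.5,"dz":0,"twist":-30},{"dx":11.4,"dy":-10.9,"dz":0,"twist":-40},{"dx":11.4,"dy":-10.9,"dz":0,"twist":-50},{"dx":11.4,"dy":-10.9,"dz":0,"twist":-60},{"dx":11.4,"dy":-10.9,"dz":0,"twist":-60},{"dx":11.4,"dy":-10.9,"dz":0,"twist":-60}]'
python3 -c "
from h import *
c=cam('wrist')
top(c,(.6275,-.172),.0125)
top(c,(.6275,-.172),.038,tol=.004,rad=.04)
go(.6275,-.172,.024,0)"
```

```text
time: 21.48
eef_pos: [0.6276, -0.1728, 0.1988]
tcp_rot: [0.708, 0.707, -0.0, -0.001]
contact_force: [-0.6, 0.3, 0.3]
opening: 0.553
finger_force: 0.0
rect [ 623.9 -173. ] size [57.3 58. ] long axis -44.8 | circle [ 624.1 -172.6] d 58.7 | n 2127 z med 0.0113 px 224 281 143 199
rect [ 624.5 -172.7] size [18.8 19. ] long axis 45.2 | circle [ 624.4 -172.5] d 19.9 | n 334 z med 0.0376 px 242 262 167 187
t 21.52 pos [ 0.6278 -0.173   0.1992] psi -0.07 -> d [ 0.08 -0.   17.52] twist -0.1 q6 -0.42 F [ 0.3 -0.5 -1.1]
```

```bash
python3 -m pendant '[{"dx":0,"dy":-0.35,"dz":6,"twist":0},{"dx":0,"dy":-0.35,"dz":12,"twist":0},{"dx":0,"dy":-0.35,"dz":16,"twist":0},{"dx":0,"dy":-0.35,"dz":17.5,"twist":0},{"dx":0,"dy":-0.35,"dz":17.5,"twist":0}]'
python3 -m pendant '[{"dx":0,"dy":0,"dz":0,"twist":0},{"dx":0,"dy":0,"dz":0,"twist":0},{"dx":0,"dy":0,"dz":0,"twist":0},{"dx":0,"dy":0,"dz":0,"twist":0}]' 0 40
python3 -c "
from h import *
go(.554,.236,.155,0)"
```

```text
time: 22.15
eef_pos: [0.6245, -0.173, 0.0249]
tcp_rot: [0.707, 0.707, -0.0, -0.001]
contact_force: [0.5, 0.1, -0.1]
opening: 0.549
finger_force: 0.0
time: 22.65
eef_pos: [0.6264, -0.1738, 0.0281]
tcp_rot: [0.707, 0.707, 0.001, 0.002]
contact_force: [-1.2, 0.7, 6.5]
opening: 0.208
finger_force: 39.0
t 22.65 pos [ 0.6264 -0.1738  0.0281] psi 0.06 -> d [ 40.97  -7.15 -12.8 ] twist 0.1 q6 -0.43 F [-1.2  0.7  6.5]
```

```bash
python3 -m pendant '[{"dx":0,"dy":0,"dz":-3,"twist":0},{"dx":0,"dy":0,"dz":-8,"twist":0},{"dx":4,"dy":-0.7,"dz":-12.8,"twist":0},{"dx":9.5,"dy":-1.6,"dz":-12.8,"twist":0},{"dx":15.5,"dy":-2.7,"dz":-12.8,"twist":0},{"dx":21.5,"dy":-3.7,"dz":-12.8,"twist":0},{"dx":27.5,"dy":-4.8,"dz":-12.8,"twist":0},{"dx":33.5,"dy":-5.8,"dz":-12.8,"twist":0},{"dx":38.5,"dy":-6.7,"dz":-12.8,"twist":0},{"dx":41,"dy":-7.1,"dz":-12.8,"twist":0}]'
python3 -m pendant '[{"dx":0,"dy":0,"dz":0,"twist":0},{"dx":0,"dy":0,"dz":0,"twist":0},{"dx":0,"dy":0,"dz":0,"twist":0}]'
python3 -c "
from h import *
c=cam('wrist'); save('w8.png',c['img'])
top(c,(.554,.326),.044,rad=.05)
held(c,.060)
go(.554,.236,.155,0)"
```

```text
time: 23.9
eef_pos: [0.5522, 0.2396, 0.1535]
tcp_rot: [0.706, 0.708, 0.0, -0.0]
contact_force: [-0.7, -1.1, -0.4]
opening: 0.202
finger_force: 39.2
time: 24.28
eef_pos: [0.5536, 0.2358, 0.1533]
tcp_rot: [0.707, 0.707, -0.0, 0.0]
contact_force: [0.0, 0.2, -0.9]
opening: 0.206
finger_force: 39.2
rect [554.3 326.6] size [50.3 50.4] long axis 90.0 | circle [554.3 326.4] d 51.4 | n 1454 z med 0.0436 px 221 291 31 106
tcp [0.5537 0.2358 0.1533] plate z 0.1377
circ [552.5 236.3] resid mm 0.22 n 112
rect [554.3 236.9] size [17.8 22.3] long axis -89.1 | circle [553.1 235.9] d 25.2 | n 1502 z med 0.1635 px 236 276 237 283
t 24.32 pos [0.5537 0.2358 0.1533] psi -0.04 -> d [ 0.02  0.03 -0.17] twist -0.0 q6 0.23 F [-0.7 -0.1 -0.7]
```

View pics/w8.png

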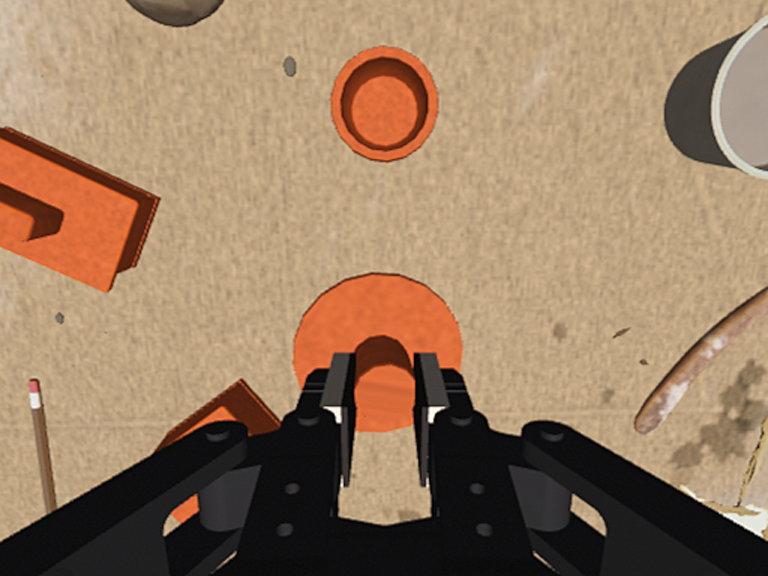

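```bash
python3 -c "
from h import *
c=cam('wrist');P=c['P'];h=cv2.cvtColor(c['img'],cv2.COLOR_RGB2HSV)
o=((h[...,0]<13)|(h[...,0]>174))&(h[...,1]>150)
m=o&(np.hypot(P[...,0]-.553,P[...,1]-.236)<.035)&(abs(P[...,2]-.1377)<.006)
q=P[m];A=np.c_[q[:,:2]-[.553,.236],np.ones(len(q))];s=np.linalg.lstsq(A,q[:,2],rcond=None);print('plane',s[0].round(4),len(q), (np.std(q[:,2]-A@s[0])).round(5))
go(.5552,.3258,.068,0)"
```

```text
plane [-0.084  -0.0019  0.1373] 5263 0.00125
t 24.38 pos [0.5537 0.2359 0.1533] psi -0.04 -> d [9.   0.15 8.53] twist -0.0 q6 0.23 F [ 0.   0.6 -0.5]
```

The small lid is held with a ~5° roll; it will settle flat on release with gentle contact.

```bash
python3 -m pendant '[{"dx":5,"dy":0.1,"dz":0,"twist":0},{"dx":9,"dy":0.17,"dz":0,"twist":0},{"dx":9,"dy":0.17,"dz":4,"twist":0},{"dx":9,"dy":0.17,"dz":6,"twist":0},{"dx":9,"dy":0.17,"dz":7,"twist":0},{"dx":9,"dy":0.17,"dz":7,"twist":0}]'
python3 -m pendant '[{"dx":0,"dy":0,"dz":0.7,"twist":0},{"dx":0,"dy":0,"dz":1.3,"twist":0},{"dx":0,"dy":0,"dz":1.6,"twist":0},{"dx":0,"dy":0,"dz":1.6,"twist":0}]'
```

```text
time: 25.12
eef_pos: [0.5549, 0.3261, 0.0828]
tcp_rot: [0.707, 0.707, -0.001, -0.0]
contact_force: [-0.2, -0.4, -0.3]
opening: 0.21
finger_force: 39.2
time: 25.62
eef_pos: [0.5551, 0.327, 0.0676]
tcp_rot: [0.707, 0.707, 0.0, 0.0]
contact_force: [-0.0, -0.6, -0.2]
opening: 0.205
finger_force: 39.1
```

Still only light contact; lower 1 mm more, release gently, lift and look.

```bash
python3 -m pendant '[{"dx":0,"dy":0,"dz":0.1,"twist":0},{"dx":0,"dy":0,"dz":0.1,"twist":0}]'
python3 -m pendant '[{"dx":0,"dy":0,"dz":0,"twist":0},{"dx":0,"dy":0,"dz":0,"twist":0},{"dx":0,"dy":0,"dz":0,"twist":0},{"dx":0,"dy":0,"dz":-3,"twist":0},{"dx":0,"dy":0,"dz":-9,"twist":0},{"dx":0,"dy":0,"dz":-13.5,"twist":0},{"dx":0,"dy":0,"dz":-13.5,"twist":0},{"dx":0,"dy":0,"dz":-13.5,"twist":0}]' 55
python3 -c "
from h import *
c=cam('wrist'); save('w9.png',c['img'])
top(c,(.5543,.3266),.0505)
top(c,(.5543,.3266),.076,rad=.04,tol=.003)
P=c['P'];m=(np.hypot(P[...,0]-.5543,P[...,1]-.3266)<.027)&(abs(P[...,2]-.0495)<.006)
q=P[m];A=np.c_[q[:,:2]-[.5543,.3266],np.ones(len(q))];print('plane',np.linalg.lstsq(A,q[:,2],rcond=None)[0].round(4))
save('t9.png',cam('top')['img'])"
```

```text
time: 25.88
eef_pos: [0.5555, 0.3271, 0.0671]
tcp_rot: [0.707, 0.707, 0.001, 0.0]
contact_force: [-0.8, -0.5, 2.7]
opening: 0.205
finger_force: 39.2
time: 26.88
eef_pos: [0.5544, 0.3267, 0.2004]
tcp_rot: [0.707, 0.707, -0.001, -0.0]
contact_force: [0.2, -0.7, -0.4]
opening: 0.552
finger_force: 0.0
rect [554.3 328. ] size [57.4 57.7] long axis -89.9 | circle [554.2 328.3] d 58.6 | n 2636 z med 0.0493 px 224 287 147 209
rect [554.7 328.1] size [18.8 19.2] long axis 63.7 | circle [554.6 328.2] d 19.8 | n 418 z med 0.0756 px 244 267 174 196
plane [0.0011 0.0083 0.0495]
```

View pics/t9.png

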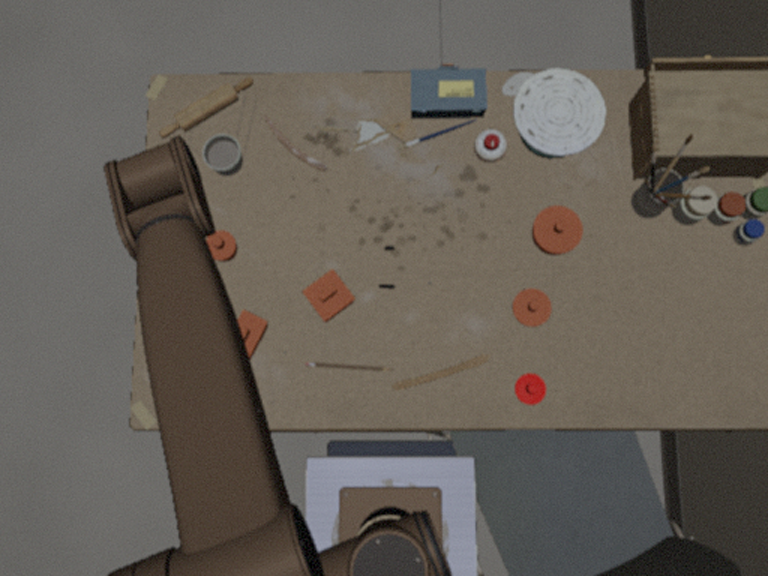

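View pics/w9.png

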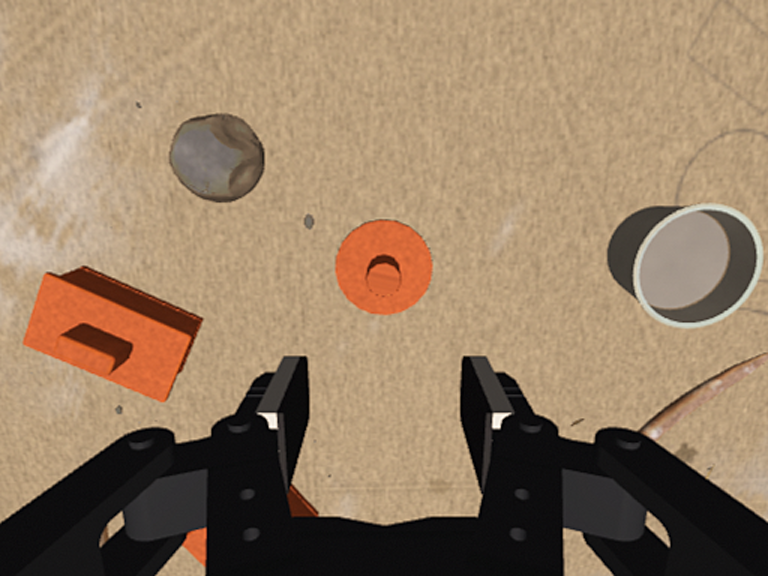

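All four lids sit flat on their pots: small (384,267 in the wrist view), square (329,296), long (250,333) and big (557,230). The spare (532,307) and the red look-alike (530,389) have not moved, and the arm is clear.

```bash
python3 -c "
from plant import ctrl
print(ctrl.sign_off())"
```

```text
the job is handed in; nothing more can be done
None
```

The job is handed in at about 27 s: all four lids are seated flat on their matching pots, centred within about 1.5 mm by the wrist camera, and the spare lid and red look-alike were left untouched.

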